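# Hang the amber light shield level in front of the microscope

## Task

Lift the amber L-shaped light shield out of the white storage block and hang it on the hooked bar of the retort stand in front of the microscope. It has four hanging holes but was cut away on one side: hang it by the hole that lets it hang freely with its black top rail level, well on the straight part of the bar, and let go. Do not let the shield fall, and leave the clear screen and the other things where they stand.

Things in the scene. Friction and masses are not known exactly. Their poses are not given: they have to be found in the camera images.
- shield: Amber acrylic light shield: L-shaped plate 6 mm thick, 0.2 kg, one even material, upright in a pocket of the white block. Origin: middle of the leg's lower edge; x = plate normal, y along the plate, z up it. Leg 80 mm wide (y -40 to 40), 102 mm tall (z 0 to 102). On it the band, 180 mm long (y -140 to 40), 66 mm tall (z 102 to 168), with four 20 mm holes. It pivots freely on a bar.
- shield_hole_a (a point): Centre of the first of four black-rimmed round 20 mm holes, in a row along the band 36 mm below the top edge, 40 mm apart. This one is over the leg, 30 mm from the band's leg end (shield y +10 mm, z 132 mm).
- shield_hole_b (a point): Centre of the second hole (shield y -30 mm, z 132 mm).
- shield_hole_c (a point): Centre of the third hole (shield y -70 mm, z 132 mm).
- shield_hole_d (a point): Centre of the fourth hole, nearest the band's free end (shield y -110 mm, z 132 mm).
- shield_rail (a point): Middle of the upper side of the black grip rail (shield y -50 mm, z 168 mm). The rail runs along the whole 180 mm top edge, is 14 mm tall (z 154 to 168) and 10 mm thick across the plate: grip it here from above, anywhere along it. Same material as the plate.
- block: White plastic storage block, 112 x 118 x 46 mm, fixed; origin at the centre of its underside. Two pockets, 83 mm long (its y), 8.5 mm wide (its x), 34 mm deep, at x = -30 and +30 mm. The shield's leg stands in one, the clear screen in the other (which is which varies).
- stand: Retort stand, fixed: grey foot 150 x 100 mm, upright 12 mm rod 266 mm tall, grey boss head; origin on the table at the rod. A level 8 mm polished, slippery steel bar, axis 240 mm above the table, runs from the boss head along the stand's -x (towards the robot): straight from x = -15 to -84 mm, then the last 18 mm rise by 6 mm to a rounded tip.
- stand_bar (a point): Point on the axis of the straight part of the bar, 50 mm in front of the rod (stand x -50 mm), where the shield should hang; its axes are the stand's.
- stand_tip (a point): Centre of the bar's upturned rounded tip (stand x -102 mm, z 246 mm).
- clear_screen: Plain clear screen 78 x 6 mm, 108 mm tall, with a grey top edge, in the other pocket; origin at the middle of its lower edge. Leave it.
- petri_1: Petri dish of 60 mm with pink medium, 14 mm tall, on the table; origin under its centre. Leave it.
- lens_cleaner: Small blue spray bottle, 35 mm wide, 114 mm tall; origin under its centre. Leave it.
- objective_can: White screw can of 41 mm, 57 mm tall; origin under its centre. Leave it.

How it is judged:
At the end, for the whole second after the job is handed in: The amber shield hangs on the straight part of the stand's bar by the hole that balances it (the bar passes through that hole, on its upper edge), with its top rail level within 8 degrees, released and at rest (x of shield_hole_b in the frame of stand between -0.088 and -0.016 m and y of shield_hole_b in the frame of stand between -0.01 and 0.01 m and z of shield_hole_b in the frame of stand between 0.226 and 0.24 m and angle between shield's own z axis and vertical below 0.14 rad and linear speed of shield below 0.03 m/s and angular speed of shield below 0.25 rad/s); the robot touches nothing.
It fails at once if the shield has fallen (its top rail is less than 90 mm above the table) (height (world z) of shield_rail below 0.09 m).
It fails at once if the clear screen was moved by more than 30 mm (distance of clear_screen from where it was at the start of the episode above 0.03 m).
It fails at once if the petri dish was moved by more than 30 mm (distance of petri_1 from where it was at the start of the episode above 0.03 m).
It fails at once if the lens cleaner bottle was moved by more than 30 mm (distance of lens_cleaner from where it was at the start of the episode above 0.03 m).
It fails at once if the objective can was moved by more than 30 mm (distance of objective_can from where it was at the start of the episode above 0.03 m).
It also fails if it takes over 42 s, if anything falls off the work surface, if the arm or the gripper's body presses on something with over 40 N, if the wrist force passes 120 N, or if a joint passes its speed limit or range.

## Robot

A 6-joint arm with a two-finger parallel gripper is mounted at the origin on a cart in front of the work surface, level with it; the furniture and walls round the work are solid. World frame = base frame: x ahead of the robot, y to its left, z up, the work surface at z = 0. Lengths are in m, angles in rad, forces in N, time in s.
With the tool pointing down it reaches from about 0.375 to 0.975 m from the base axis. Payload 3.8 kg.
Tool frame: the origin (TCP) lies midway between the tips of the shut fingers; the grasp point (between the pads) lies 19 mm behind it; z points along the fingers, y is the line along which they close (so a half turn about z gives the same grasp; the last joint's range is limited). The gripper opens to 85 mm and grips with 20 to 120 N. Pads are 22 mm wide; open, the fingers measure 114 mm over their backs; the gripper's body (76 mm by 85 mm) begins 54 mm behind the grasp point. The pads swing forward as they close: fully open they stand 13 mm farther back than shut.
Start: joints at [-1.263, 0.264, 1.604, -0, 1.274, -0.037], TCP at [0.228, -0.635, 0.231] pointing down, gripper open.
Joint ranges: [-2.63, 2.63], [-0.94, 2.18], [0.31, 2.57], [-1.31, 4.45], [0, 2.66], [-2.55, 2.55]. Speed limits (rad/s): [2.57, 2.57, 3.14, 3.14, 3.14, 3.14].

## Interface

Orientations are given as a unit quaternion [w, x, y, z].
In Python, from plant import * gives the robot as it stands.
- The arm moves only by the tool arm_command, never from a script. Its argument "moves" is a list of rows, each a list of 6 numbers: the shift along the tool's x, y, z in units of 50 mm (1.0 is 50 mm), then the turn, a rotation vector about the tool's x, y, z in units of 8 degrees (1.0 is 8 degrees). In form: [[x, y, z, wx, wy, wz], ...]. A call has exactly 10 rows; each row is the pose to reach, as a shift and turn from the pose commanded when the call began, along the tool's axes at that moment; what a row does not reach only later rows make up. A row lasts 1/10 s, in which the tool goes at most 50 mm and 8.59 degrees, less where a joint would pass 70% of its speed; a pose out of reach is approached as far as the arm can. A call with a gripper value outside its range is refused whole. "grip" is the opening, from -1 (shut) to 1 (fully open), set as the call begins (left out, the last holds). The fingers move at their own pace and stop on an object; "force" is the grip in N (left out, the last holds). Time passes only in rows, so rows that repeat a pose let the fingers close, or fill a call up. It gives the time, the measured TCP pose, the force, the opening and the grip force at its end, in the units of the state.
- get_state(): the state, without advancing time (a new reading comes with each control period).
- get_image(name): name is "side" or "top"; returns a dict with "frame" (420x560x3 uint8, red, green, blue), "mtx" (3x3 intrinsics, pixels), "k1" (the pictures are not rectified: a ray, as slopes to the right and down, at radius r is drawn at 1 + k1 r^2 times it, then the intrinsics apply), "xyz" and "rotation" of the camera in the world. Camera axes: x right, y up, looking along -z (the intrinsics and any distortion apply to the point x, -y, -z); pixel columns grow to the right and rows downward; lengths in m; the calibration is good to about 2 mm. A picture is of the moment at which its call begins. There is no depth.
- job_done(): hands the job in; it is judged then, once.
The state is a dict: "t": time; "qpos": joint angles; "dq": joint speeds; "joint_torque": joint torques, N m; "ee_pos": TCP position; "orientation": TCP orientation; "contact_force": force on the tool from outside, world axes, zero at the start; "torque": the same for the moment, N m; "opening": finger opening in m; "finger_force": force on a finger pad.
Only numpy, scipy, OpenCV 4.12 (cv2) and the standard library are available. Lean on these libraries where they do the work, as an engineer would, in place of code of your own. Each camera call takes 0.05 s, during which the arm holds its last target. There are 200 camera calls.

## Working session

There is one attempt and no reset: what is moved stays moved. The work goes in short steps, Python scripts to look and compute and a tool call to move; the robot and the scene stay as the last step left them, time stands still between calls to the robot, and variables do not carry over. Pictures are saved under pics/ and viewed, at most 10 in all, crops included, and the job is handed in when it is done.

Besides the shell and the picture viewer there is one more tool, called as name(argument=value, ...) on one line, values as JSON. arm_command: Moves the arm, as the interface text tells. Its arguments: {"type":"object","properties":{"moves":{"type":"array"},"grip":{"type":"number"},"force":{"type":"number"}},"required":["moves"]}

```bash
mkdir -p pics; ls; cat > h.py <<'E'
from plant import *
import numpy as np, cv2
from scipy.spatial.transform import Rotation as R
def snap(name,fn):
    im=get_image(name); cv2.imwrite('pics/'+fn,im['frame'][:,:,::-1]); np.savez('pics/'+name+'_cal',**{k:np.array(v) for k,v in im.items()}); return im
def cal(name): return dict(np.load('pics/'+name+'_cal.npz'))
def rot(c):
    r=np.array(c['rotation']); return r if r.shape==(3,3) else R.from_quat(r[[1,2,3,0]]).as_matrix()
def ray(c,u,v):
    d=cv2.undistortPoints(np.array([[[u,v]]],float),c['mtx'],np.array([float(c['k1']),0,0,0]))[0,0]
    return np.array(c['xyz']),rot(c)@np.array([d[0],-d[1],-1])
def atz(c,u,v,z):
    o,d=ray(c,u,v); return o+d*(z-o[2])/d[2]
def proj(c,p):
    q=rot(c).T@(np.array(p)-c['xyz']); q=np.array([q[0],-q[1],-q[2]])
    return cv2.projectPoints(q[None],np.zeros(3),np.zeros(3),c['mtx'],np.array([float(c['k1']),0,0,0]))[0][0,0]
def tri(c1,p1,c2,p2):
    o1,d1=ray(c1,*p1);o2,d2=ray(c2,*p2)
    s=np.linalg.lstsq(np.c_[d1,-d2],o2-o1,rcond=None)[0]
    a=o1+s[0]*d1;b=o2+s[1]*d2
    return (a+b)/2,np.linalg.norm(a-b)
E
python3 - <<'E'
from h import *
for n in('side','top'):
    im=snap(n,n+'0.png'); print(n,im['mtx'],im['k1'],im['xyz'],im['rotation'])
print(get_state())
E
```

```text
pics
side [[510.27271553   0.         279.92469474]
 [  0.         510.27271553 210.10724175]
 [  0.           0.           1.        ]] -0.10894791179070576 [ 0.25327681 -1.16456955  0.86440571] [ 0.87331825  0.46095052 -0.06483887 -0.1436516 ]
top [[494.87545137   0.         285.60196842]
 [  0.         494.87545137 210.00325975]
 [  0.           0.           1.        ]] -0.04724640692160552 [ 0.35628601 -0.19680802  1.35062394] [-0.69548516 -0.05517102  0.04613891  0.71493199]
{'t': 0.1, 'qpos': array([-1.26291252e+00,  2.64675893e-01,  1.60522329e+00, -3.94047299e-05,
        1.27370225e+00, -3.68956554e-02]), 'dq': array([-1.07853485e-04, -1.00829540e-03, -3.85435752e-03, -5.74429038e-04,
        1.67231033e-05,  1.57222878e-03]), 'joint_torque': array([ 1.13760004e-04, -5.16706538e+01, -3.68590558e+01, -1.20260120e-04,
        6.25484376e-03, -3.21457583e-05]), 'ee_pos': array([ 0.22793338, -0.63465781,  0.23009546]), 'orientation': array([-9.92638133e-04,  9.85176163e-01,  1.71542760e-01, -1.54333369e-04]), 'contact_force': array([ 0.6749969 , -0.25168946, -1.11620949]), 'torque': array([ 0.03553909,  0.02234619, -0.03740871]), 'finger_force': 0.0, 'opening': 0.08568464970104908}
```

View pics/side0.png

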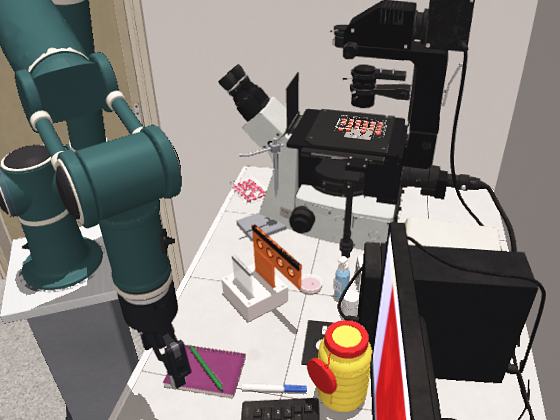

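View pics/top0.png

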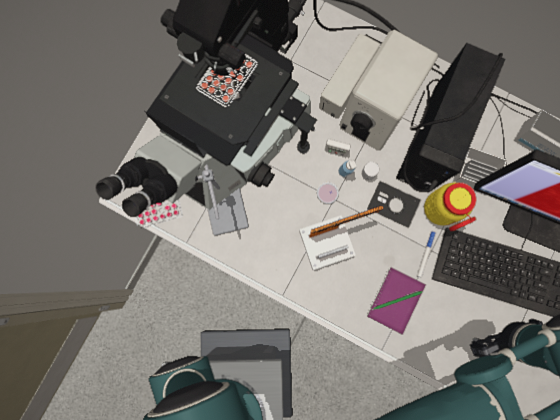

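The side view shows the amber shield at about (275,258), the block at (254,290), and the stand in front of the microscope at about (265,150–235). The top view shows the block at (327,243), the rail from (310,234) to (382,208), and the stand at (210,170) to (228,215). I'll enlarge these areas.

```bash
python3 - <<'E'
import cv2,numpy as np
s=cv2.imread('pics/side0.png');t=cv2.imread('pics/top0.png')
def crop(i,u,v,w,h,f): return cv2.resize(i[v:v+h,u:u+w],None,fx=f,fy=f,interpolation=cv2.INTER_CUBIC)
cv2.imwrite('pics/sc.png',crop(s,215,130,130,200,0+3)) # 390x600
cv2.imwrite('pics/tc.png',crop(t,190,150,200,125,4))
E
```

```text
(no output)
```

View pics/sc.png

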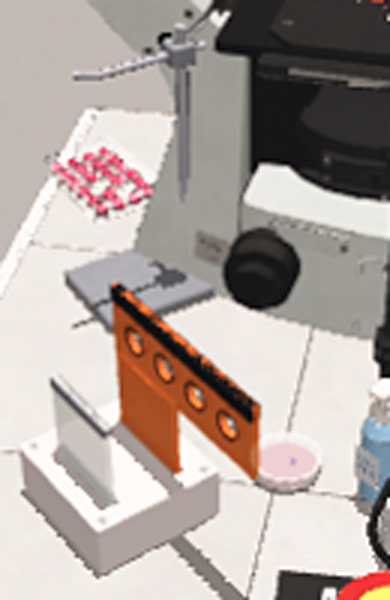

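View pics/tc.png

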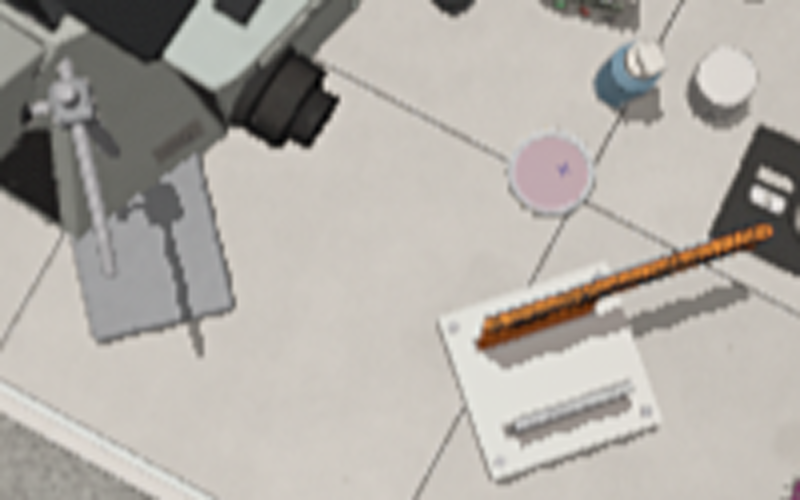

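The side crop shows the rail from (115,287) to (260,405), the bar tip at (77,76), and the rod top and boss at (181,28) and (182,45). The top crop shows the rail from (485,325) to (772,232), the bar tip at (110,272), the boss at (70,100), and block corners (440,320), (600,265), (660,425) and (500,480). The shield's free end (y −) is away from the microscope.

```bash
cat >> h.py <<'E'
S=lambda x,y:(215+x/3-.33,130+y/3-.33)
T=lambda x,y:(190+x/4-.37,150+y/4-.37)
E
python3 - <<'E'
from h import *
np.set_printoptions(precision=4,suppress=True)
s,t=cal('side'),cal('top')
for n,a,b in [('railleg',(115,287),(485,325)),('railfree',(260,405),(772,232)),('tip',(77,76),(110,272)),('boss',(182,45),(70,98)),
  ('screen1',(54,381),(510,430)),('screen2',(115,433),(632,400)),('blk',(22,455),None)]:
    if b: print(n,*tri(s,S(*a),t,T(*b)))
for p in [(440,320),(600,265),(660,425),(500,480)]: print('blk top',atz(t,*T(*p),.046))
for p in [(22,455),(104,523),(217,465)]: print('blk side',atz(s,*S(*p),.046))
for p in [(97,342),(233,310)]: print('foot',atz(t,*T(*p),.01))
for p in [(68,278),(215,290)]: print('foot side',atz(s,*S(*p),.01))
print('petri',atz(t,*T(550,173),.014),'bottle',tri(s,S(383,390),t,T(645,58)),'can',atz(t,*T(725,77),.057))
E
```

```text
railleg [ 0.475  -0.2431  0.1733] 0.00113657660875399
railfree [ 0.5273 -0.4166  0.1798] 0.005440829402972878
tip [ 0.5042 -0.0293  0.2421] 0.0013822916014156663
boss [ 0.6055 -0.0071  0.2428] 0.001602430754236066
screen1 [ 0.4166 -0.2593  0.1084] 0.0041154590971604465
screen2 [ 0.4384 -0.3368  0.1125] 0.015162189991512694
blk top [ 0.4913 -0.2184  0.046 ]
blk top [ 0.525  -0.3257  0.046 ]
blk top [ 0.418  -0.3606  0.046 ]
blk top [ 0.385  -0.2544  0.046 ]
blk side [ 0.3865 -0.2652  0.046 ]
blk side [ 0.4279 -0.3589  0.046 ]
blk side [ 0.5281 -0.3266  0.046 ]
foot [0.4865 0.0151 0.01  ]
foot [ 0.5059 -0.0781  0.01  ]
foot side [0.4896 0.0037 0.01  ]
foot side [ 0.6157 -0.0616  0.01  ]
petri [ 0.5936 -0.2973  0.014 ] bottle (array([ 0.6514, -0.3544,  0.1091]), np.float64(0.0030251243701085854)) can [ 0.6477 -0.4134  0.057 ]
```

```bash
cat >> h.py <<'E'
np.set_printoptions(precision=3,suppress=True)
def down(yaw):  # tool down, tool x at yaw (deg)
    a=np.radians(yaw); return R.from_matrix(np.array([[np.cos(a),np.sin(a),0],[np.sin(a),-np.cos(a),0],[0,0,-1]]))
def togo(p,yaw,p0=None,r0=None):
    st=get_state(); q=st['orientation']
    r0=r0 or R.from_quat(q[[1,2,3,0]]); p0=st['ee_pos'] if p0 is None else p0
    print('shift',r0.inv().apply(np.array(p)-p0)/.05,'turn',np.degrees((r0.inv()*down(yaw)).as_rotvec())/8)
E
python3 - <<'E'
from h import *
s,t=cal('side'),cal('top')
print('jar',atz(t,458,198,.15), 'rail ends top @.18',atz(t,*T(483,326),.18),atz(t,*T(773,231),.18))
for z in (.24,.242): print('bar top', [atz(t,*T(*p),z)[:2] for p in [(105,235),(90,180),(76,125)]])
# reproject model
b=np.array([.4835,-.281]);a=np.radians(17.2);y=np.array([-np.sin(a),np.cos(a)])
for yy in(40,-140):
  P=np.r_[b+y*yy/1000,.18]; print(yy,(proj(t,P)-[190,150]+.37)*4,(proj(s,P)-[215,130]+.33)*3)
rod=np.array([.6045,-.0075]);a=np.radians(12.2);x=np.array([np.cos(a),np.sin(a)])
for xx,z in((-102,246),(-84,240),(-15,240),(0,266),(0,200)):
  P=np.r_[rod+x*xx/1000,z/1000]; print(xx,(proj(t,P)-[190,150]+.37)*4,(proj(s,P)-[215,130]+.33)*3)
togo([.504,-.3435,.26],107.2)
E
```

```text
jar [ 0.548 -0.609  0.15 ] rail ends top @.18 [ 0.473 -0.242  0.18 ] [ 0.525 -0.417  0.18 ]
bar top [array([ 0.525, -0.026]), array([ 0.557, -0.018]), array([ 0.589, -0.01 ])]
bar top [array([ 0.525, -0.027]), array([ 0.557, -0.018]), array([ 0.589, -0.01 ])]
40 [485.189 328.444] [109.567 280.674]
-140 [769.902 231.563] [251.827 404.702]
-102 [108.626 268.888] [76.507 71.854]
-84 [103.362 239.77 ] [95.628 72.675]
-15 [ 77.372 124.241] [165.432  52.671]
0 [63.92  89.529] [179.491  21.921]
0 [ 83.25  113.765] [181.327  88.208]
shift [ 7.165 -3.615 -0.591] turn [ -0.011  -0.011 -10.931]
```

arm_command(moves=[[0.3,-0.15,-0.2,0,0,-0.5],[0.9,-0.45,-0.5,0,0,-1.4],[1.7,-0.85,-0.6,0,0,-2.4],[2.5,-1.25,-0.6,0,0,-3.4],[3.3,-1.65,-0.6,0,0,-4.4],[4.1,-2.05,-0.6,0,0,-5.4],[4.9,-2.45,-0.6,0,0,-6.4],[5.6,-2.8,-0.6,0,0,-7.4],[6.2,-3.1,-0.6,0,0,-8.4],[6.6,-3.3,-0.6,0,0,-9.3]], grip=1)

```text
t: 1.1
ee_pos: [0.4842, -0.3661, 0.2607]
orientation: [-0.001, 0.678, 0.735, 0.0]
contact_force: [-1.0, 0.2, -0.0]
opening: 0.0856
finger_force: 0.0
```

```bash
python3 - <<'E'
from h import *
print(get_state()['ee_pos'],get_state()['contact_force']);togo([.504,-.3435,.156],107.2)
E
```

```text
[ 0.484 -0.366  0.261] [-1.045  0.16  -0.015]
shift [0.417 0.431 2.094] turn [-0.002 -0.008 -1.578]
```

arm_command(moves=[[0.2,0.2,0,0,0,-0.8],[0.42,0.43,0.1,0,0,-1.4],[0.42,0.43,0.4,0,0,-1.58],[0.42,0.43,0.8,0,0,-1.58],[0.42,0.43,1.2,0,0,-1.58],[0.42,0.43,1.5,0,0,-1.58],[0.42,0.43,1.8,0,0,-1.58],[0.42,0.43,2.0,0,0,-1.58],[0.42,0.43,2.08,0,0,-1.58],[0.42,0.43,2.08,0,0,-1.58]])

```text
t: 2.1
ee_pos: [0.5026, -0.3459, 0.1567]
orientation: [-0.0, 0.596, 0.803, -0.0]
contact_force: [0.2, -0.9, -0.0]
opening: 0.0855
finger_force: 0.0
```

```bash
python3 - <<'E'
from h import *
print(get_state()['ee_pos'],get_state()['contact_force']);togo([.504,-.3435,.156],107.2)
s=snap('side','side1.png');t=snap('top','top1.png')
a=cv2.imread('pics/side1.png')[190:310,190:330];b=cv2.imread('pics/top1.png')[170:290,290:430]
cv2.imwrite('pics/g1.png',np.hstack([cv2.resize(a,(400,343),interpolation=2),cv2.resize(b,(400,343),interpolation=2)]))
E
```

```text
[ 0.503 -0.346  0.157] [ 0.214 -0.903 -0.038]
shift [0.038 0.041 0.014] turn [-0.004 -0.005 -0.053]
```

View pics/g1.png

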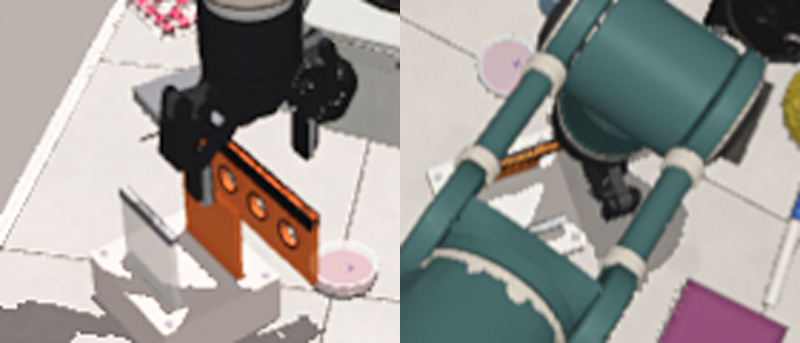

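The fingers straddle the rail, with the tips at (200,195) and (303,145) in the left half of the crop, and nothing is touched. Next I close.

arm_command(moves=[[0.04,0.04,0,0,0,0],[0.04,0.04,0,0,0,0],[0.04,0.04,0,0,0,0],[0.04,0.04,0,0,0,0],[0.04,0.04,0,0,0,0],[0.04,0.04,0,0,0,0],[0.04,0.04,0,0,0,0],[0.04,0.04,0,0,0,0],[0.04,0.04,0,0,0,0],[0.04,0.04,0,0,0,0]], grip=-1, force=60)

```text
t: 3.2
ee_pos: [0.5044, -0.3437, 0.1576]
orientation: [0.0, 0.596, 0.803, -0.0]
contact_force: [0.5, -0.6, 1.9]
opening: 0.0088
finger_force: 59.8
```

```bash
python3 - <<'E'
from h import *
st=get_state();print(st['ee_pos'],st['contact_force'],st['torque'],st['opening'],st['finger_force'])
E
```

```text
[ 0.504 -0.344  0.158] [ 0.519 -0.6    1.898] [-0.16  -0.033  0.034] 0.008767504427017622 59.76421415805817
```

arm_command(moves=[[0,0,-0.05,0,0,0],[0,0,-0.15,0,0,0],[0,0,-0.3,0,0,0],[0,0,-0.5,0,0,0],[0,0,-0.7,0,0,0],[0,0,-0.95,0,0,0],[0,0,-1.2,0,0,0],[0,0,-1.4,0,0,0],[0,0,-1.5,0,0,0],[0,0,-1.5,0,0,0]])

```text
t: 4.2
ee_pos: [0.5048, -0.3439, 0.2337]
orientation: [0.001, 0.596, 0.803, 0.0]
contact_force: [1.0, 0.5, -2.0]
opening: 0.0088
finger_force: 59.4
```

arm_command(moves=[[0,0,-0.05,0,0,0],[0,0,-0.15,0,0,0],[0,0,-0.3,0,0,0],[0,0,-0.5,0,0,0],[0,0,-0.7,0,0,0],[0,0,-0.9,0,0,0],[0,0,-1.05,0,0,0],[0,0,-1.15,0,0,0],[0,0,-1.2,0,0,0],[0,0,-1.2,0,0,0]])

```text
t: 5.2
ee_pos: [0.5043, -0.3435, 0.2926]
orientation: [0.0, 0.596, 0.803, -0.0]
contact_force: [0.2, -1.1, -1.4]
opening: 0.0087
finger_force: 59.4
```

```bash
python3 - <<'E'
from h import *
st=get_state();print(st['ee_pos'],st['contact_force'],st['torque'],st['opening'],st['finger_force'])
s=snap('side','side2.png')
cv2.imwrite('pics/g2.png',cv2.resize(cv2.imread('pics/side2.png')[120:320,190:390],(600,600),interpolation=2))
E
```

```text
[ 0.504 -0.344  0.293] [ 0.249 -1.099 -1.404] [-0.058  0.004  0.003] 0.008667589340344879 59.35438334941864
```

View pics/g2.png

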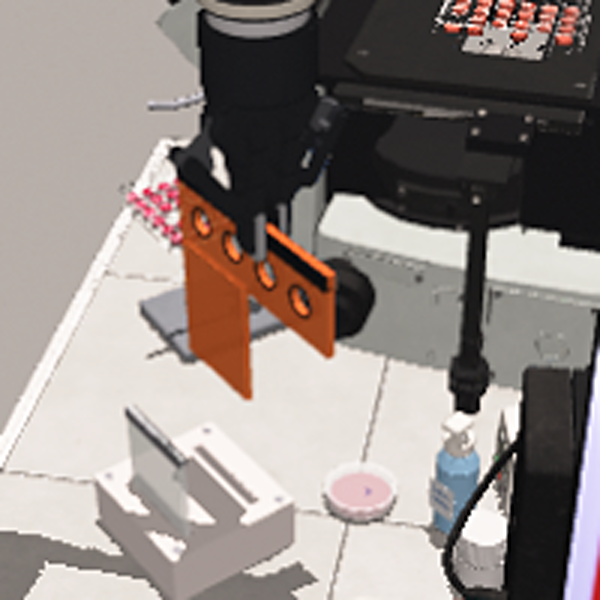

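The shield is lifted upright. The holes are at (201,222), (232,246), (265,273) and (301,300) in the crop, and the fingers sit just above hole c. I'll work out hole b relative to the TCP and refine the bar line.

```bash
cat > rel.py <<'E'
from h import *
from scipy.optimize import least_squares
s=cal('side');st=get_state();p=st['ee_pos'];Rm=R.from_quat(st['orientation'][[1,2,3,0]]).as_matrix()
print('tool x,y,z\n',Rm.T)
for q in [(201,222),(232,246),(265,273),(301,300),(180,182),(335,282),(335,357),(250,400),(187,366)]:
    o,d=ray(s,190+q[0]/3-.33,120+q[1]/3-.33); n=Rm[:,1]; P=o+d*((p-o)@n)/(d@n); print(q,'tool x,z mm',(Rm.T@(P-p))[[0,2]]*1000)
E
python3 rel.py; python3 - <<'E'
from h import *
from scipy.optimize import least_squares
t,s=cal('top'),cal('side')
t=dict(np.load('pics/top_cal.npz'))
obs=[('t',-102,246,(110,272)),('t',-84,240,(104,240)),('s',-102,246,(77,76)),('s',-84,240,(97,75)),('s',-15,240,(166,56)),('s',0,266,(181,26))]
bar=[(105,235),(90,180),(76,125)]
def f(v):
    a=v[2];x=np.array([np.cos(a),np.sin(a)]);e=[]
    for c,xx,z,px in obs:
        P=np.r_[v[:2]+x*xx/1000,z/1000]; e+=list(((proj(t,P)-T(*px)) if c=='t' else (proj(s,P)-S(*px)))*(1))
    for b in bar:
        P=atz(t,*T(*b),.24)[:2]-v[:2]; e.append((x[0]*P[1]-x[1]*P[0])*450)
    return np.array(e)
r=least_squares(f,[.604,-.007,.22]);print(r.x[:2],np.degrees(r.x[2]),r.fun)
E
```

```text
tool x,y,z
 [[-0.289  0.957  0.   ]
 [ 0.957  0.289 -0.   ]
 [-0.     0.    -1.   ]]
(201, 222) tool x,z mm [77.828 18.288]
(232, 246) tool x,z mm [37.778 17.533]
(265, 273) tool x,z mm [-2.62  17.993]
(301, 300) tool x,z mm [-44.423  16.46 ]
(180, 182) tool x,z mm [104.108  -2.391]
(335, 282) tool x,z mm [-81.528 -18.894]
(335, 357) tool x,z mm [-82.03   40.555]
(250, 400) tool x,z mm [ 21.537 145.265]
(187, 366) tool x,z mm [110.779 169.819]
[ 0.604 -0.009] 12.29263647862878 [ 0.225 -0.6    0.392  0.122 -0.207 -1.13  -0.499 -0.529 -0.232 -0.891
 -0.546 -1.152 -0.169  0.46   0.848]
```

```bash
python3 - <<'E'
from h import *
togo([.4655,-.077,.285],102.5)
E
```

```text
shift [5.324 0.8   0.143] turn [-0.001 -0.001  0.537]
```

arm_command(moves=[[0.1,0.08,0,0,0,0.05],[0.35,0.2,0,0,0,0.1],[0.75,0.35,0,0,0,0.15],[1.25,0.5,0,0,0,0.25],[1.8,0.6,0,0,0,0.3],[2.4,0.7,0,0,0,0.4],[3.0,0.75,0,0,0,0.45],[3.55,0.8,0,0,0,0.5],[4.0,0.8,0,0,0,0.54],[4.3,0.8,0,0,0,0.54]])

```text
t: 6.25
ee_pos: [0.4796, -0.1236, 0.2921]
orientation: [-0.0, 0.626, 0.78, 0.0]
contact_force: [1.2, -0.4, -2.0]
opening: 0.0089
finger_force: 59.3
```

```bash
python3 - <<'E'
from h import *
st=get_state();print(st['ee_pos'],st['contact_force'],st['torque'],st['finger_force']);togo([.4655,-.077,.265],102.5)
E
```

```text
[ 0.48  -0.124  0.292] [ 1.178 -0.435 -1.994] [-0.09  -0.045  0.015] 59.3435275554657
shift [ 0.971 -0.072  0.542] turn [-0.002 -0.006  0.007]
```

arm_command(moves=[[0.2,0,0.05,0,0,0],[0.4,-0.02,0.1,0,0,0],[0.6,-0.05,0.2,0,0,0],[0.75,-0.07,0.3,0,0,0],[0.88,-0.07,0.4,0,0,0],[0.95,-0.07,0.5,0,0,0],[0.97,-0.07,0.54,0,0,0],[0.97,-0.07,0.54,0,0,0],[0.97,-0.07,0.54,0,0,0],[0.97,-0.07,0.54,0,0,0]])

```text
t: 7.25
ee_pos: [0.4668, -0.0798, 0.2656]
orientation: [0.0, 0.626, 0.78, 0.0]
contact_force: [-0.7, -0.1, -2.1]
opening: 0.0087
finger_force: 59.3
```

```bash
python3 - <<'E'
from h import *
st=get_state();print(st['ee_pos'],st['contact_force'],st['torque'],st['finger_force'])
s=snap('side','side3.png');t=snap('top','top3.png')
a=cv2.imread('pics/side3.png')[110:260,200:300];b=cv2.imread('pics/top3.png')[150:250,180:280]
cv2.imwrite('pics/g3.png',np.hstack([cv2.resize(a,(400,600),interpolation=2),cv2.copyMakeBorder(cv2.resize(b,(400,400),interpolation=2),0,200,0,0,0)]))
E
```

```text
[ 0.467 -0.08   0.266] [-0.694 -0.12  -2.129] [-0.047 -0.015  0.002] 59.32925999164581
```

View pics/g3.png

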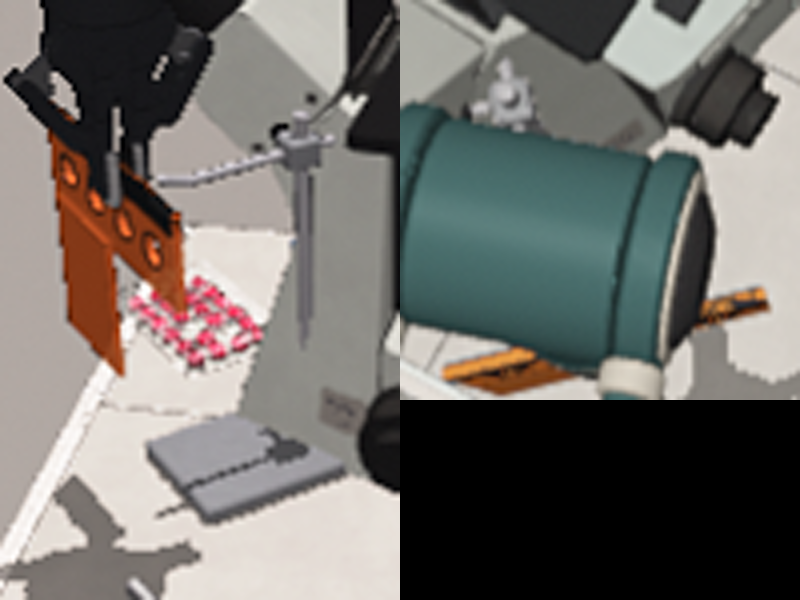

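In the side crop the holes are at a (68,172), b (96,199), c (124,222) and d (153,249), the bar tip is at (160,184), and the shield is upright in front of the bar. In the top crop the arm hides the bar, but the boss shows at (508,95) and the rail ends at (445,372) and (768,295).

```bash
python3 - <<'E'
from h import *
s,t=cal('side'),cal('top');st=get_state();p=st['ee_pos'];Rm=R.from_quat(st['orientation'][[1,2,3,0]]).as_matrix();n=Rm[:,1]
def pl(c,u,v,p=p):
    o,d=ray(c,u,v);return o+d*((p-o)@n)/(d@n)
for q in [(68,172),(96,199),(124,222),(153,249)]:
    P=pl(s,200+q[0]/4-.37,110+q[1]/4-.37);print('hole',P,(Rm.T@(P-p))[[0,2]]*1000)
zt=p[2]+.0225
for q in [(445,372),(768,295)]:
    P=atz(t,180+(q[0]-400)/4-.37,150+q[1]/4-.37,zt);print('rail end top',P,(Rm.T@(P-p))*1000)
rod=np.array([.604,-.009]);a=np.radians(12.5);x=np.array([np.cos(a),np.sin(a)])
for xx,z in((-102,246),(-15,240)):
    P=np.r_[rod+x*xx/1000,z/1000]; print('model',xx,(proj(s,P)-[200,110]+.37)*4)
# tip/bar pixels on planes containing them, plane normal = tool y
for xx,q in((-102,(160,184)),(-84,(188,184)),(-50,(232,170))):
    P0=np.r_[rod+x*xx/1000,.24]; print('bar',xx,pl(s,200+q[0]/4-.37,110+q[1]/4-.37,P0),P0)
E
```

```text
hole [ 0.449 -0.     0.245] [81.226 20.659]
hole [ 0.458 -0.042  0.245] [38.905 20.936]
hole [ 0.467 -0.082  0.247] [-1.958 18.131]
hole [ 0.476 -0.121  0.248] [-41.858  17.743]
rail end top [0.445 0.021 0.288] [103.222   0.133 -22.527]
rail end top [ 0.482 -0.154  0.288] [-76.007  -1.611 -22.481]
model -102 [162.369 177.471]
model -15 [280.741 151.547]
bar -102 [ 0.503 -0.027  0.239] [ 0.504 -0.031  0.24 ]
bar -84 [ 0.522 -0.027  0.236] [ 0.522 -0.027  0.24 ]
bar -50 [ 0.554 -0.017  0.235] [ 0.555 -0.02   0.24 ]
```

arm_command(moves=[[0.05,0,0.06,0,0,0],[0.08,0,0.11,0,0,0],[0.08,0.1,0.11,0,0,0],[0.08,0.25,0.11,0,0,0],[0.08,0.4,0.11,0,0,0],[0.08,0.55,0.11,0,0,0],[0.08,0.7,0.11,0,0,0],[0.08,0.78,0.11,0,0,0],[0.08,0.8,0.11,0,0,0],[0.08,0.8,0.11,0,0,0]])

```text
t: 8.35
ee_pos: [0.5047, -0.0669, 0.2596]
orientation: [-0.0, 0.626, 0.78, -0.0]
contact_force: [-0.4, 0.3, -2.5]
opening: 0.009
finger_force: 59.3
```

```bash
python3 - <<'E'
from h import *
st=get_state();print(st['ee_pos'],st['contact_force'],st['torque'],st['finger_force'])
s=snap('side','side4.png');t=snap('top','top4.png')
a=cv2.imread('pics/side4.png')[130:205,200:300]
cv2.imwrite('pics/g4.png',cv2.resize(a,(800,600),interpolation=2))
E
```

```text
[ 0.505 -0.067  0.26 ] [-0.358  0.324 -2.475] [-0.142 -0.008  0.017] 59.3444037437439
```

View pics/g4.png

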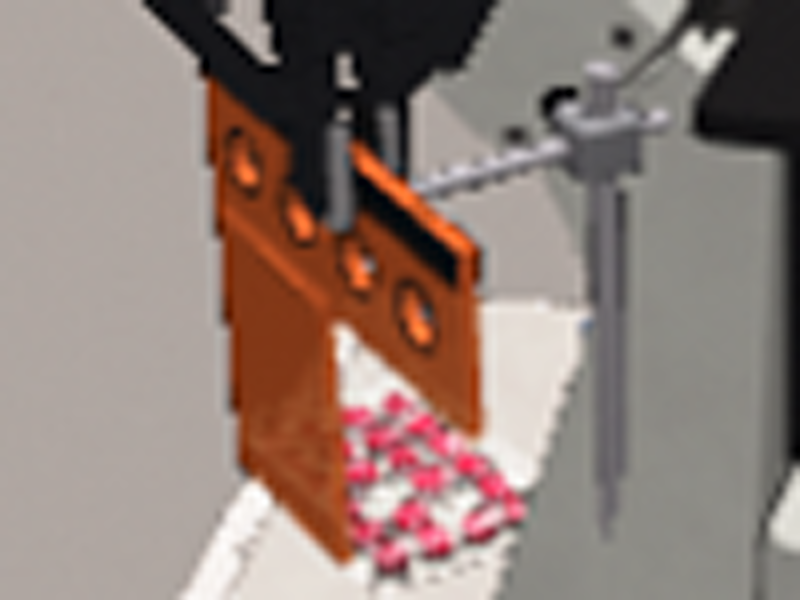

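Hole b is at (300,212), the bar is visible from (420,190) to (560,150), and the tip is just behind hole b at about (320,208). I'll check the straight part against the projected hole path, using the pixel bias taken at the hole.

```bash
python3 - <<'E'
from h import *
s=cal('side');st=get_state();p=st['ee_pos'];Rm=R.from_quat(st['orientation'][[1,2,3,0]]).as_matrix()
U=lambda P:(proj(s,P)-[200,130]+.43)*8
b=[]
for k,q in zip((0,1,2,3),[(243,160),(300,212),(358,264),(416,314)]):
    P=p+Rm@[.0345+.04-.04*k,0,.0145]; b.append(np.array(q)-U(P)); print('bias px',k,b[-1])
b=np.mean(b,0);h=p+Rm@[.0345,0,.0145];print('hole b',h)
for yaw in(12.5,14):
  a=np.radians(yaw);d=np.array([np.cos(a),np.sin(a),0])
  for L in (8,26,50,60,90): print(yaw,L,'hole path px',U(h+d*L/1000)+b)
print('px/mm: toolx',U(h+Rm[:,0]*.01)-U(h),'z down',U(h-[0,0,.01])-U(h))
E
```

```text
bias px 0 [-6.64   4.648]
bias px 1 [-4.498  7.54 ]
bias px 2 [-3.911  8.134]
bias px 3 [-6.046  4.279]
hole b [ 0.497 -0.033  0.245]
12.5 8 hole path px [321.569 204.138]
12.5 26 hole path px [371.451 189.704]
12.5 50 hole path px [437.12  170.731]
12.5 60 hole path px [464.2   162.916]
12.5 90 hole path px [544.457 139.789]
14 8 hole path px [321.265 203.879]
14 26 hole path px [370.451 188.872]
14 50 hole path px [435.165 169.155]
14 60 hole path px [461.838 161.038]
14 90 hole path px [540.845 137.027]
px/mm: toolx [-13.948 -12.487] z down [ 2.011 27.533]
```

arm_command(moves=[[0,0.05,0,0,0,0],[0,0.1,0,0,0,0],[0,0.16,0,0,0,0],[0,0.22,0.01,0,0,0],[0,0.28,0.02,0,0,0],[0,0.34,0.03,0,0,0],[0,0.39,0.04,0,0,0],[0,0.42,0.05,0,0,0],[0,0.44,0.05,0,0,0],[0,0.44,0.05,0,0,0]])

```text
t: 9.45
ee_pos: [0.5262, -0.0621, 0.2572]
orientation: [-0.0, 0.626, 0.78, -0.0]
contact_force: [0.1, 0.3, -1.3]
opening: 0.0089
finger_force: 59.3
```

```bash
python3 - <<'E'
from h import *
st=get_state();print(st['ee_pos'],st['contact_force'],st['torque'],st['finger_force'])
s=snap('side','side5.png');t=snap('top','top5.png')
a=cv2.imread('pics/side5.png')[130:205,200:300]
cv2.imwrite('pics/g5.png',cv2.resize(a,(800,600),interpolation=2))
E
```

```text
[ 0.526 -0.062  0.257] [ 0.072  0.34  -1.313] [-0.042  0.007 -0.006] 59.34373319149017
```

View pics/g5.png

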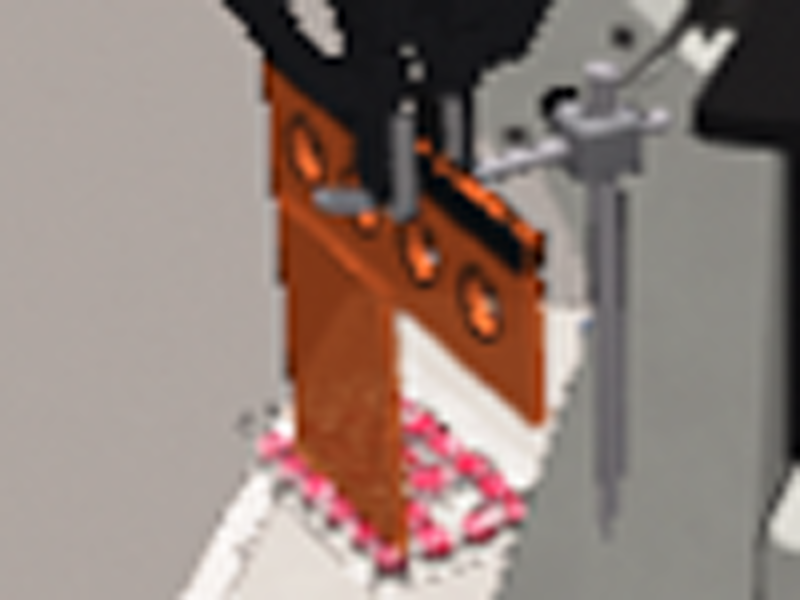

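The bar tip now sticks out through hole b at (335,200), with no contact force. I'll advance along the straight part.

arm_command(moves=[[0,0.05,0.01,0,0,0],[0,0.12,0.02,0,0,0],[0,0.2,0.02,0,0,0],[0,0.28,0.02,0,0,0],[0,0.36,0.02,0,0,0],[0,0.44,0.02,0,0,0],[0,0.52,0.02,0,0,0],[0,0.58,0.02,0,0,0],[0,0.6,0.02,0,0,0],[0,0.6,0.02,0,0,0]])

```text
t: 10.55
ee_pos: [0.5555, -0.0556, 0.2562]
orientation: [-0.0, 0.626, 0.78, -0.0]
contact_force: [-0.0, -0.1, -2.5]
opening: 0.009
finger_force: 59.3
```

```bash
python3 - <<'E'
from h import *
st=get_state();print(st['ee_pos'],st['contact_force'],st['torque'],st['finger_force'])
s=snap('side','side6.png');t=snap('top','top6.png')
a=cv2.imread('pics/side6.png')[130:205,200:300]
cv2.imwrite('pics/g6.png',cv2.resize(a,(800,600),interpolation=2))
E
```

```text
[ 0.556 -0.056  0.256] [-0.027 -0.05  -2.538] [-0.06   0.03   0.002] 59.34498310089111
```

View pics/g6.png

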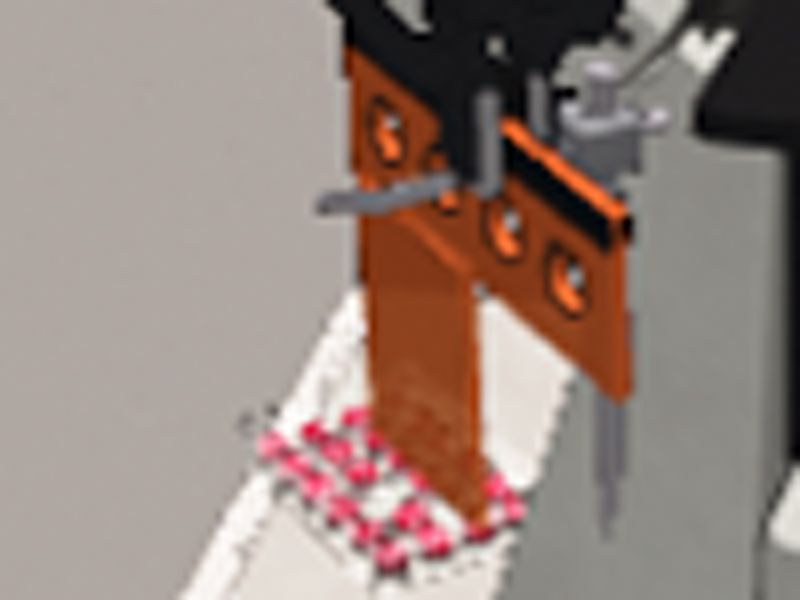

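The bar runs through hole b and is visible from (320,205) to (460,183). The straight part is at the plate, so I'll lower until the bar takes the load.

arm_command(moves=[[0,0,0.01,0,0,0],[0,0,0.02,0,0,0],[0,0,0.03,0,0,0],[0,0,0.04,0,0,0],[0,0,0.05,0,0,0],[0,0,0.06,0,0,0],[0,0,0.07,0,0,0],[0,0,0.08,0,0,0],[0,0,0.08,0,0,0],[0,0,0.08,0,0,0]])

```text
t: 11.65
ee_pos: [0.5555, -0.0557, 0.2523]
orientation: [0.0, 0.626, 0.78, 0.0]
contact_force: [-0.4, -0.9, -2.4]
opening: 0.0085
finger_force: 59.3
```

```bash
python3 - <<'E'
from h import *
st=get_state();print(st['ee_pos'],st['contact_force'],st['torque'],st['finger_force'])
E
```

```text
[ 0.555 -0.056  0.252] [-0.386 -0.932 -2.382] [-0.067 -0.01  -0.013] 59.34526026248932
```

Hole b should be at about z 0.238, and there is no contact yet. I'll keep lowering in small steps.

arm_command(moves=[[0,0,0.01,0,0,0],[0,0,0.02,0,0,0],[0,0,0.03,0,0,0],[0,0,0.04,0,0,0],[0,0,0.04,0,0,0],[0,0,0.05,0,0,0],[0,0,0.05,0,0,0],[0,0,0.06,0,0,0],[0,0,0.06,0,0,0],[0,0,0.06,0,0,0]])

```text
t: 12.65
ee_pos: [0.5554, -0.0557, 0.2492]
orientation: [-0.0, 0.626, 0.78, -0.0]
contact_force: [-0.1, 0.3, -1.6]
opening: 0.0087
finger_force: 59.3
```

```bash
python3 - <<'E'
from h import *
st=get_state();print(st['ee_pos'],st['contact_force'],st['torque'],st['finger_force'])
E
```

```text
[ 0.555 -0.056  0.249] [-0.066  0.285 -1.606] [-0.047 -0.021  0.041] 59.34481143951416
```

arm_command(moves=[[0,0,0.01,0,0,0],[0,0,0.01,0,0,0],[0,0,0.02,0,0,0],[0,0,0.02,0,0,0],[0,0,0.03,0,0,0],[0,0,0.03,0,0,0],[0,0,0.03,0,0,0],[0,0,0.03,0,0,0],[0,0,0.03,0,0,0],[0,0,0.03,0,0,0]])

```text
t: 13.65
ee_pos: [0.5555, -0.0557, 0.2478]
orientation: [0.0, 0.626, 0.78, -0.0]
contact_force: [-0.8, 0.3, -2.8]
opening: 0.0089
finger_force: 59.3
```

```bash
python3 - <<'E'
from h import *
for i in range(3):
    get_image('top');st=get_state();print(st['ee_pos'],st['contact_force'],st['torque'],st['finger_force'])
E
```

```text
[ 0.555 -0.056  0.248] [-0.449  0.198 -1.066] [-0.078 -0.039 -0.016] 59.34549629688263
[ 0.555 -0.056  0.248] [ 0.066  0.128 -2.069] [-0.098  0.    -0.013] 59.345208406448364
[ 0.555 -0.056  0.248] [ 0.302 -0.461 -1.745] [-0.051  0.021  0.02 ] 59.344162344932556
```

arm_command(moves=[[0,0,0.01,0,0,0],[0,0,0.01,0,0,0],[0,0,0.02,0,0,0],[0,0,0.02,0,0,0],[0,0,0.03,0,0,0],[0,0,0.03,0,0,0],[0,0,0.03,0,0,0],[0,0,0.03,0,0,0],[0,0,0.03,0,0,0],[0,0,0.03,0,0,0]])

```text
t: 14.8
ee_pos: [0.5557, -0.0558, 0.2469]
orientation: [0.0, 0.626, 0.78, 0.0]
contact_force: [0.1, -1.1, 6.0]
opening: 0.0085
finger_force: 60.4
```

```bash
python3 - <<'E'
from h import *
for i in range(3):
    get_image('top');st=get_state();print(st['ee_pos'],st['contact_force'],st['torque'],st['finger_force'])
E
```

```text
[ 0.556 -0.056  0.247] [-1.913 -1.19   4.459] [0.067 0.302 0.117] 60.399924516677856
[ 0.556 -0.056  0.247] [-2.628 -1.032  5.212] [-0.012  0.328  0.047] 60.400317907333374
[ 0.556 -0.056  0.247] [-0.637 -1.016  5.829] [0.079 0.36  0.083] 60.400702357292175
```

arm_command(moves=[[0,0,-0.01,0,0,0],[0,0,-0.01,0,0,0],[0,0,-0.01,0,0,0],[0,0,-0.01,0,0,0],[0,0,-0.01,0,0,0],[0,0,-0.01,0,0,0],[0,0,-0.01,0,0,0],[0,0,-0.01,0,0,0],[0,0,-0.01,0,0,0],[0,0,-0.01,0,0,0]])

```text
t: 15.95
ee_pos: [0.5556, -0.0558, 0.247]
orientation: [0.0, 0.626, 0.78, 0.0]
contact_force: [-1.1, -2.5, 5.1]
opening: 0.009
finger_force: 60.3
```

arm_command(moves=[[0,0,0,0,0,0],[0,0,0,0,0,0],[0,0,0,0,0,0],[0,0,0,0,0,0],[0,0,0,0,0,0],[0,0,0,0,0,0],[0,0,0,0,0,0],[0,0,0,0,0,0],[0,0,0,0,0,0],[0,0,0,0,0,0]], grip=-0.15, force=20)

```text
t: 16.95
ee_pos: [0.5555, -0.0557, 0.2468]
orientation: [0.0, 0.626, 0.78, 0.0]
contact_force: [0.1, -0.3, -0.0]
opening: 0.0367
finger_force: 0.0
```

```bash
python3 - <<'E'
from h import *
for i in range(2):
    im=snap('side','side7.png');st=get_state();print(st['ee_pos'],st['contact_force'],st['torque'],st['opening'])
a,b=[cv2.imread(f'pics/side{k}.png')[100:240,200:330].astype(int) for k in(6,7)]
m=((im['frame'][...,0].astype(int)-im['frame'][...,2])>90)[110:240,215:300]
v,u=np.nonzero(m);print('amber px',m.sum(),u.min()+215,u.max()+215,v.min()+110,v.max()+110,u.mean()+215,v.mean()+110)
im6=cv2.imread('pics/side6.png').astype(int);m=((im6[...,2]-im6[...,0])>90)[110:240,215:300]
v,u=np.nonzero(m);print('before',m.sum(),u.min()+215,u.max()+215,v.min()+110,v.max()+110,u.mean()+215,v.mean()+110)
E
```

```text
[ 0.555 -0.056  0.247] [ 0.403 -1.101 -0.495] [-0.006  0.001  0.015] 0.03632574448135487
[ 0.555 -0.056  0.247] [ 0.716  0.398 -1.335] [-0.016 -0.005  0.006] 0.03618535900873515
amber px 906 234 278 143 199 257.62693156732894 171.7980132450331
before 922 234 278 137 199 256.8459869848156 169.19739696312365
```

The shield is released and hanging where expected. I'll retract straight up.

arm_command(moves=[[0,0,-0.05,0,0,0],[0,0,-0.15,0,0,0],[0,0,-0.3,0,0,0],[0,0,-0.45,0,0,0],[0,0,-0.65,0,0,0],[0,0,-0.9,0,0,0],[0,0,-1.2,0,0,0],[0,0,-1.5,0,0,0],[0,0,-1.7,0,0,0],[0,0,-1.8,0,0,0]])

```text
t: 18.05
ee_pos: [0.5561, -0.0558, 0.3389]
orientation: [0.001, 0.626, 0.78, 0.001]
contact_force: [1.2, 0.1, 0.4]
opening: 0.0363
finger_force: 0.0
```

arm_command(moves=[[0,-0.1,0,0,0,0],[0,-0.3,0,0,0,0],[0,-0.6,0,0,0,0],[0,-1.0,0,0,0,0],[0,-1.4,0,0,0,0],[0,-1.7,0,0,0,0],[0,-1.9,0,0,0,0],[0,-2.0,0,0,0,0],[0,-2.0,0,0,0,0],[0,-2.0,0,0,0,0]])

```text
t: 19.05
ee_pos: [0.4582, -0.0773, 0.3369]
orientation: [0.0, 0.626, 0.78, 0.0]
contact_force: [1.0, -0.9, 0.0]
opening: 0.0364
finger_force: 0.0
```

```bash
python3 - <<'E'
from h import *
rod=np.array([.604,-.009]);a=np.radians(12.5);d=np.array([np.cos(a),np.sin(a),0]);w=np.array([-d[1],d[0],0])
o0=np.r_[rod,0]
for i in range(3):
    im=snap('side',f'side8{i}.png');f=im['frame'].astype(int)
    m=((f[...,0]-f[...,2])>90)[100:240,215:300];v,u=np.nonzero(m);print('amber',m.sum(),u.min()+215,u.max()+215,v.min()+100,v.max()+100,u.mean()+215,v.mean()+100)
st=get_state();print(st['ee_pos'],st['contact_force'],st['opening'])
# masks vs model of the hung shield for several tilts
obs=((f[...,0]-f[...,2])>60); obs[:100]=0;obs[240:]=0;obs[:,:215]=0;obs[:,300:]=0
L=np.array([[40,0],[40,154],[-140,154],[-140,102],[-40,102],[-40,0]])/1000-np.array([-.03,.132])
best=[]
for X in np.arange(-.08,-.03,.003):
  for dz in(-.006,-.003,0):
    for tilt in range(-16,17,2):
      c,s_=np.cos(np.radians(tilt)),np.sin(np.radians(tilt))
      P=[o0+d*X+w*(.003+c*y-s_*z)+[0,0,.234+dz+s_*y+c*z] for y,z in L]
      k=np.zeros(obs.shape,np.uint8);cv2.fillPoly(k,[np.round([proj(im,p) for p in P]).astype(np.int32)],1)
      best.append((( (k>0)&obs).sum()/((k>0)|obs).sum(),round(X,3),dz,tilt))
print(sorted(best)[-5:])
E
```

```text
amber 913 234 278 132 199 256.1642935377875 170.8828039430449
amber 991 234 278 132 199 256.6902119071645 169.11604439959638
amber 1002 234 278 132 199 256.6776447105788 168.686626746507
[ 0.458 -0.077  0.337] [ 0.114 -0.717 -0.061] 0.03654888202317528
[(np.float64(0.6512968299711815), np.float64(-0.056), -0.003, 2), (np.float64(0.6553222302679218), np.float64(-0.056), -0.006, -2), (np.float64(0.6577229876722263), np.float64(-0.056), -0.006, 4), (np.float64(0.670767004341534), np.float64(-0.056), -0.006, 0), (np.float64(0.6729651162790697), np.float64(-0.056), -0.006, 2)]
```

The fit gives stand x ≈ −56 mm and a tilt of about 1–2°. I'll wait a moment for it to settle, confirm it is still, and hand in.

arm_command(moves=[[0,-0.1,-0.1,0,0,0],[0,-0.2,-0.2,0,0,0],[0,-0.2,-0.2,0,0,0],[0,-0.2,-0.2,0,0,0],[0,-0.2,-0.2,0,0,0],[0,-0.2,-0.2,0,0,0],[0,-0.2,-0.2,0,0,0],[0,-0.2,-0.2,0,0,0],[0,-0.2,-0.2,0,0,0],[0,-0.2,-0.2,0,0,0]])

```text
t: 20.2
ee_pos: [0.4481, -0.0794, 0.3467]
orientation: [-0.0, 0.626, 0.78, -0.0]
contact_force: [0.4, 0.1, 0.8]
opening: 0.0363
finger_force: 0.0
```

```bash
python3 - <<'E'
from h import *
F=[]
for i in range(9):
    f=get_image('side')['frame'].astype(int);F.append(f[125:205,230:285])
print([int((np.abs(x-F[0]).max(2)>25).sum()) for x in F])
if max((np.abs(x-F[0]).max(2)>25).sum() for x in F)<25: print(job_done())
E
```

```text
[0, 144, 144, 111, 128, 136, 121, 117, 132]
```

```bash
python3 - <<'E'
from h import *
F=[]
for i in range(12):
    f=get_image('side')['frame'].astype(int);F.append(f[125:205,230:285])
print([int((np.abs(a-b).max(2)>25).sum()) for a,b in zip(F,F[1:])])
for x in F:
    m=(x[...,0]-x[...,2])>90;v,u=np.nonzero(m)
    l=v[u<u.min()+8].mean();r=v[u>u.max()-8].mean();print(m.sum(),round(u.mean(),2),round(v.mean(),2),round(l,2),round(r,2),v.max())
E
```

```text
[120, 23, 34, 121, 137, 100, 115, 105, 135, 147, 137]
959 26.52 44.73 62.11 45.87 74
998 26.64 43.64 62.0 45.54 74
991 26.49 43.9 62.11 45.8 74
990 26.5 43.86 62.11 45.82 74
929 26.36 45.44 62.11 47.07 74
976 26.5 44.3 61.89 46.11 74
986 26.59 44.02 62.11 45.94 74
936 26.1 45.1 62.0 47.68 74
965 26.25 44.37 62.11 47.05 74
899 26.0 46.15 61.89 48.42 74
1007 26.72 43.65 62.11 45.26 74
917 26.02 45.59 62.11 48.03 74
```

The bottom and leg edges are constant to within 0.1 px. Only the rail's shading flickers, so the shield is at rest.

```bash
python3 -c "
from plant import *
print(job_done())"
```

```text
the job is handed in; nothing more can be done
None
```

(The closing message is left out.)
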